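# Send the sample boat into the furnace and park its lever

## Robot

A 7-joint arm with a two-finger parallel gripper is mounted at the origin on the work surface. World frame = base frame: x ahead of the robot, y to its left, z up, the work surface at z = 0. Lengths are in m, angles in rad, forces in N, time in s.
With the tool pointing down it reaches from about 0.425 to 0.95 m from the base axis. Payload 16.7 kg.
Tool frame: the origin (TCP) lies at the very end of the fingers, on their centre line; the grasp point (between the pads) lies 19 mm behind it; y points along the fingers, x is the direction in which the jaws open and shut, and the axes are right-handed (so a half turn about y gives the same grasp; the last joint's range is limited). The gripper opens to 94 mm and grips with 3 to 60 N. Pads are 16 mm wide; open, the fingers measure 119 mm over their backs; the gripper's body (75 mm by 177 mm) begins 78 mm behind the grasp point.
Start: joints at [1.032, 0.426, 0.074, 1.606, -0.034, 1.111, -0.067], TCP at [0.256, -0.625, 0.168] pointing down, gripper open.
Joint ranges: [-2.85, 2.85], [-0.5, 2.14], [-1.23, 1.37], [0.21, 2.46], [-1.02, 4.16], [0.16, 2.05], [-2.73, 2.73]. Speed limits (rad/s): [1.89, 1.89, 2.39, 2.39, 3.01, 3.01, 3.01].

## Interface

Orientations are given as a rotation vector (axis times angle).
In Python, from cell import bot gives the robot as it stands.
- The arm moves only by the tool carry_out, never from a script. Its argument "steps" is a list of rows, each an object of numbers: "tx", "ty", "tz": the shift along the tool's x, y, z in m; "spin": the turn about the tool's y in rad. In form: [{"tx": .., "ty": .., "tz": .., "spin": ..}, ...]. A call has exactly 8 rows; each row is the pose to reach, as a shift and turn from the pose commanded when the call began, along the tool's axes at that moment; what a row does not reach only later rows make up. A row lasts 1/12 s, in which the tool goes at most 41.7 mm and 7.16 degrees, less where a joint would pass 70% of its speed; a pose out of reach is approached as far as the arm can. A call with a gripper value outside its range is refused whole. "fingers" is the opening, from 0 (shut) to 1 (fully open), set as the call begins (left out, the last holds). The fingers move at their own pace and stop on an object; "squeeze" is the grip in N (left out, the last holds). Time passes only in rows, so rows that repeat a pose let the fingers close, or fill a call up. It gives the time, the measured TCP pose, the force and the opening at its end, in the units of the state.
- bot.observe(): the state, without advancing time (a new reading comes with each control period).
- bot.read_camera(name): name is "scene" or "top" or "wrist"; returns (picture, depth): 384x512x3 uint8, red, green, blue; 384x512 float32, m along the optical axis (not along the pixel's ray), 0 where there is no reading.
- bot.camera_info(name): a dict with "camera_matrix" (3x3 intrinsics, pixels), "D" ([k1, k2, p1, p2, k3] as OpenCV has them; the pictures are not rectified), "eye" and "orientation" of the camera in the world. Camera axes: x right, y up, looking along -z (the intrinsics and any distortion apply to the point x, -y, -z); pixel columns grow to the right and rows downward; lengths in m; the calibration is good to about 2 mm. A picture is of the moment at which its call begins: read the wrist's pose just before it. camera_info takes no time and is no camera call; for the wrist camera it gives the pose at the moment of the call.
- bot.hand_in(): hands the job in, once; it reports no verdict.
The state is a dict: "t": time; "q": joint angles; "dq": joint speeds; "effort": joint torques, N m; "tcp_pos": TCP position; "eef_rot": TCP orientation; "wrist_force": force on the tool from outside, world axes, zero at the start; "ft_torque": the same for the moment, N m; "width": opening from 0.0 (shut) to 1.0 (fully open).
Only numpy, scipy, OpenCV 4.12 (cv2) and the standard library are available. Lean on these libraries where they do the work, as an engineer would, in place of code of your own. Each camera call takes 0.05 s, during which the arm holds its last target.

## Task

Send the sample boat into the furnace of the combustion inlet: with a fingertip, push the ball-topped lever gently along its slot towards the furnace until it stops at the corner, then push it sideways to the very end of the short leg of the slot, and leave it parked there. Only push the lever, do not grip it; keep off the glass tube and leave the vials, bottle and dish where they stand.

Things in the scene. Friction and masses are not known exactly. Their poses are not given: they have to be found in the camera images.
- inlet: Boat inlet of a combustion analyser, a white bench instrument fixed to the bench. Origin: on the bench under the middle of the slot's long leg; its y axis runs along that leg to the furnace, x from it towards the short leg, z up. Chassis x -75..165, y -130..500 mm, deck 68 mm high; gate cover x -55..70, y -100..100 mm, its top an aluminium plate 110 mm up with the L-shaped slot.
- carriage (a joint): Travel of the carriage that carries lever, push rod and boat along the long leg (m): 0 = lever at the end far from the furnace, 0.130 = hard stop at the corner, by the furnace end. Starts between 0 and 0.030. Stiff: about 2.5 N moves it; it stays where it is left. The stem can enter the short leg only beyond 0.125.
- lever (a joint): Sideways tilt of the lever on the carriage (rad): 0 = upright, in the long leg; 0.42 = hard stop, stem at the end of the short leg, the lever leaning towards the inlet's +x. The pivot is 50 mm above the bench, parallel to the inlet's y axis. 1 to 2 N at the ball moves it; it stays where it is left.
- handle: The lever's stem and ball knob, which are all of the lever that stands out of the plate: steel stem 8 mm in diameter with a black ball 28 mm in diameter on top. Origin at the ball's centre, which is 115 mm from the pivot: 165 mm above the bench when upright, 155 mm when parked (47 mm farther to the inlet's +x). z along the stem.
- slot_start (a point): Middle of the slot at the end of the long leg far from the furnace, on the plate's top face (110 mm above the bench); the stem's axis stands here at carriage = 0. The long leg is 12 mm wide.
- slot_corner (a point): Corner of the L on the plate's top face, 130 mm from slot_start towards the furnace; the stem's axis stands here at carriage = 0.130, lever = 0.
- slot_end (a point): Where the stem's axis crosses the plate's top face when parked at the end of the short leg, 26.5 mm from the corner towards the inlet's +x. The short leg is 14 mm wide.
- tube: Glass tube, 32 mm in diameter, between its end block (x 82..138, y 120..150 mm in the inlet's frame, 143 mm high, gas line to 178 mm) and the furnace: axis 108 mm above the bench at x = 110 mm, along y from 150 to 272 mm, with a capped stub up to 152 mm at y = 190 mm. Origin on its axis at y = 0. Fragile: keep off.
- vial_a: Glass headspace vial with metal cap, 23 mm in diameter, 75 mm high, standing loose on the bench in front of the inlet. Origin at the centre of its underside. Leave alone.
- vial_b: A second vial like vial_a. Leave alone.
- bottle: Amber reagent bottle, 70 mm in diameter, 140 mm high, standing loose on the bench beside the end of the inlet far from the furnace. Origin at the centre of its underside. Leave alone.
- dish: White porcelain dish, 72 mm in diameter, 24 mm high, loose on the bench in front of the inlet. Origin at the centre of its underside. Leave alone.
- furnace (a point): Centre of the top of the furnace, a white box 200 x 220 mm (x, y) and 235 mm high at the far end of the inlet (x -40..160, y 270..490 mm in the inlet's frame). Nothing to do there.

How it is judged:
By the outcome, as a careful person would: the job done as asked, in the order asked, and still so for the second after the job is handed in, with the robot touching nothing.
It also fails if it takes over 42 s, if anything falls off the work surface, if the arm or the gripper's body presses on something with over 40 N, if the wrist force passes 120 N, or if a joint passes its speed limit or range.

## Working session

There is one attempt and no reset: what is moved stays moved. The work goes in short steps, Python scripts to look and compute and a tool call to move; the robot and the scene stay as the last step left them, time stands still between calls to the robot, and variables do not carry over. Pictures are saved under pics/ and viewed, and the job is handed in when it is done.

Besides the shell and the picture viewer there is one more tool, called after "Emit:" as name(argument=value, ...) on one line, values as JSON. carry_out: Moves the arm, as the interface text tells. Its arguments: {"type":"object","properties":{"steps":{"type":"array","items":{"type":"object","properties":{"tx":{"type":"number"},"ty":{"type":"number"},"tz":{"type":"number"},"spin":{"type":"number"}}}},"fingers":{"type":"number"},"squeeze":{"type":"number"}},"required":["steps"]}

```bash
ls; mkdir -p pics; cat > h.py <<'E'
import numpy as np,cv2
from cell import bot
from scipy.spatial.transform import Rotation as R
def rotm(o):
    o=np.array(o,float)
    return o if o.shape==(3,3) else R.from_rotvec(o).as_matrix()
def world(ci,u,v,d):
    K=np.array(ci["camera_matrix"],float);D=np.array(ci["D"],float)
    p=cv2.undistortPoints(np.array([[[u,v]]],float),K,D)[0,0]
    c=np.array([p[0]*d,-p[1]*d,-d]);return rotm(ci["orientation"])@c+np.array(ci["eye"])
def plane(ci,u,v,z):
    a=world(ci,u,v,1.0);e=np.array(ci["eye"]);return e+(a-e)*(z-e[2])/(a[2]-e[2])
def proj(ci,P):
    K=np.array(ci["camera_matrix"],float);D=np.array(ci["D"],float)
    c=rotm(ci["orientation"]).T@(np.array(P)-np.array(ci["eye"]));c=c*[1,-1,-1]
    return cv2.projectPoints(c.reshape(1,1,3),np.zeros(3),np.zeros(3),K,D)[0].ravel()
E
python3 - <<'E'
from h import *
print(bot.observe())
for n in("scene","top"):
    ci=bot.camera_info(n);print(n,ci)
    p,d=bot.read_camera(n);np.savez("%s0.npz"%n,p=p,d=d)
    cv2.imwrite("pics/%s0.png"%n,cv2.resize(p[:,:,::-1],(768,576)))
E
```

```text
pics
{'t': 0.0, 'q': array([ 1.03248657,  0.42672456,  0.07386131,  1.60658933, -0.03409208,
        1.11077266, -0.06710116]), 'dq': array([-1.58567923e-04, -2.50715982e-04, -4.50791930e-04,  9.61491696e-04,
        3.81110751e-04,  3.89448075e-04, -2.81604474e-06]), 'effort': array([-9.14599877e-04, -9.35849547e+01,  3.66555154e+00, -4.54203629e+01,
       -4.88813873e-02,  1.99803949e-02,  3.57931140e-05]), 'tcp_pos': array([ 0.25566797, -0.62420431,  0.16778871]), 'eef_rot': array([-1.36779139,  0.91903983, -0.91726296]), 'wrist_force': array([ 0.43234434, -0.07198385, -0.39572064]), 'ft_torque': array([ 0.04733414,  0.00539569, -0.00066881]), 'width': 1.0030424332741035}
scene {'camera_matrix': array([[455.33588427,   0.        , 250.96954372],
       [  0.        , 455.33588427, 192.42124401],
       [  0.        ,   0.        ,   1.        ]]), 'D': array([-0.03767309,  0.        ,  0.        ,  0.        ,  0.        ]), 'eye': array([1.17518658, 0.45011543, 1.19124345]), 'orientation': array([0.35089688, 0.64800828, 2.06911491])}
top {'camera_matrix': array([[413.20200036,   0.        , 252.76147501],
       [  0.        , 413.20200036, 192.69782907],
       [  0.        ,   0.        ,   1.        ]]), 'D': array([0.04521313, 0.        , 0.        , 0.        , 0.        ]), 'eye': array([0.37988681, 0.05201901, 1.20033269]), 'orientation': array([ 0.12346725, -0.13434588, -1.56228262])}
```

View pics/scene0.png

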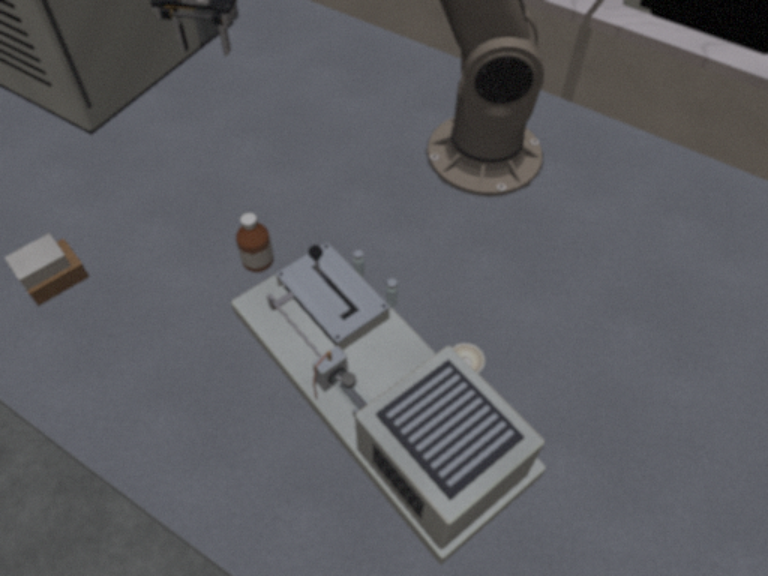

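View pics/top0.png

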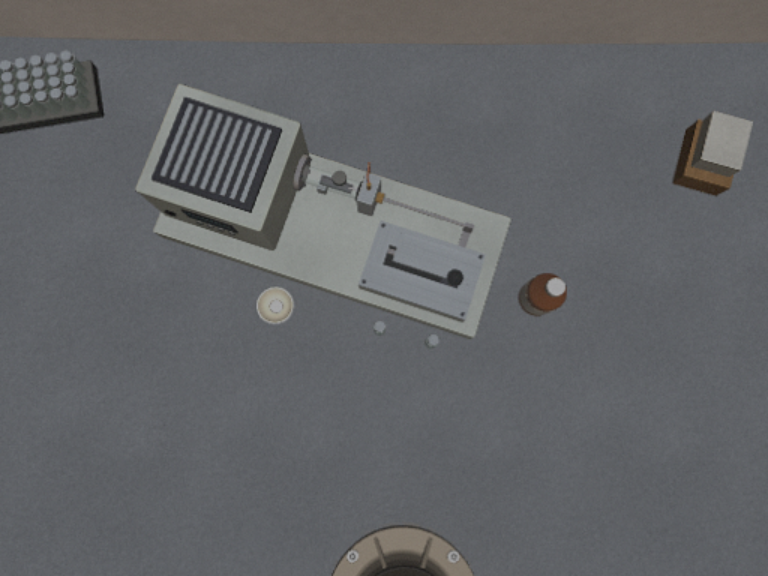

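The top view (768x576) shows the inlet with the ball at about (455,277), the slot's long leg running left to (392,262), the short leg going up to (392,248), and the vials, dish and bottle around it. I'll enlarge the plate.

```bash
python3 - <<'E'
from h import *
p=np.load("top0.npz")["p"]
c=p[140:220,232:332][:,:,::-1]
cv2.imwrite("pics/topcrop.png",cv2.resize(c,(800,640)[:2] if 0 else (750,600),interpolation=cv2.INTER_CUBIC))
p=np.load("scene0.npz")["p"]
c=p[155:235,175:275][:,:,::-1]
cv2.imwrite("pics/scenecrop.png",cv2.resize(c,(750,600),interpolation=cv2.INTER_CUBIC))
E
```

```text
(no output)
```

View pics/topcrop.png

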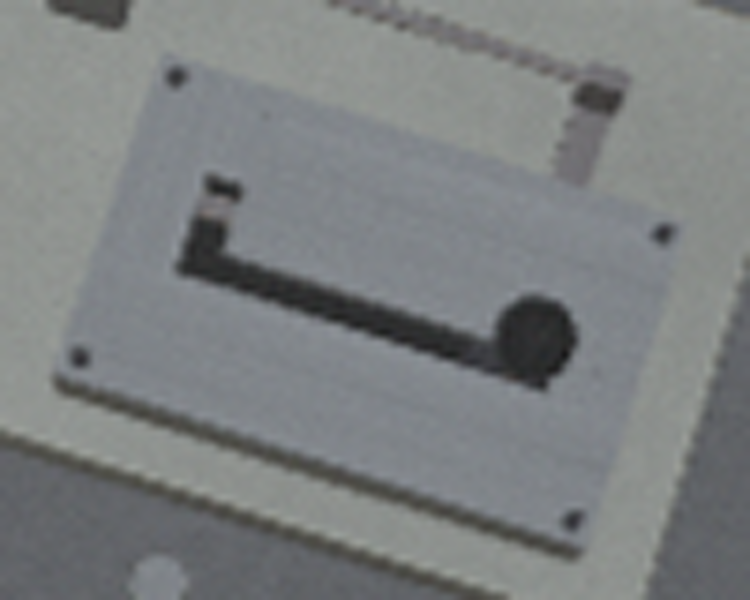

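View pics/scenecrop.png

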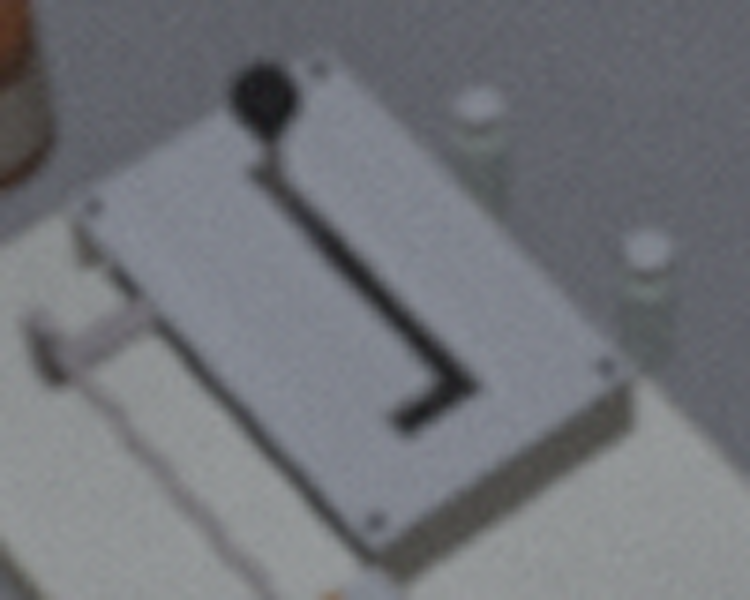

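The top crop shows the plate corners at about (165,55), (680,225), (582,545) and (58,375), and the ball centre at (537,337). In the scene crop the ball is at (265,97). Next I fit the inlet's pose.

```bash
cat > fit.py <<'E'
from h import *
ct=bot.camera_info("top");cs=bot.camera_info("scene")
def tp(u,v): return u/7.5+232-.43, v/7.5+140-.43
def sp(u,v): return u/7.5+175-.43, v/7.5+155-.43
L=np.array([[70,100],[70,-100],[-55,-100],[-55,100]])/1000.
def fit(L,W):
    a=L.mean(0);b=W.mean(0);H=(L-a).T@(W-b);th=np.arctan2(H[0,1]-H[1,0],H[0,0]+H[1,1])
    Rm=np.array([[np.cos(th),-np.sin(th)],[np.sin(th),np.cos(th)]]);t=b-Rm@a
    print("th",th,"t",t,"res mm",((L@Rm.T+t-W)*1000).round(1).tolist());return th,t,Rm
if __name__=="__main__":
    W=np.array([plane(ct,*tp(*c),.110)[:2] for c in [(165,55),(680,225),(582,545),(58,375)]])
    th,t,Rm=fit(L,W)
    W2=np.array([plane(cs,*sp(*c),.110)[:2] for c in [(378,565),(72,215),(335,52),(632,380)]])
    fit(L,W2)
    for n,P in(("top",plane(ct,*tp(537,337),.165)),("scene",plane(cs,*sp(265,97),.165))):
        print(n,"ball",P,"inlet",Rm.T@(P[:2]-t))
    # slot corner points: long leg corner outer (x-6,y65+?) 
    for n,P in(("top",plane(ct,*tp(180,270),.11)),("topend",plane(ct,*tp(545,388),.11)),("short end",plane(ct,*tp(225,178),.11)),("scorner",plane(cs,*sp(478,388),.11)),("send",plane(cs,*sp(402,432),.11))):
        print(n,P,Rm.T@(P[:2]-t))
    s=bot.observe();print(rotm(s["eef_rot"]))
    vs=dict(vialA=plane(ct,432/1.5,341/1.5,.075),vialB=plane(ct,380/1.5,327/1.5,.075),bottle=plane(ct,556/1.5,287/1.5,.14),dish=plane(ct,275/1.5,305/1.5,.02))
    for k,v in vs.items(): print(k,v,Rm.T@(v[:2]-t))
E
python3 fit.py
```

```text
th -0.31568901912834896 t [ 0.59031665 -0.02856668] res mm [[0.8, 1.6], [0.9, -2.9], [-1.9, -1.4], [0.1, 2.7]]
th -0.32621367896761083 t [ 0.59032713 -0.02556139] res mm [[-1.0, -2.2], [-1.1, -1.0], [3.1, -0.2], [-1.0, 3.4]]
top ball [ 0.57337188 -0.08321877  0.165     ] inlet [ 0.00086051 -0.0572122 ]
scene ball [ 0.56962723 -0.08404936  0.165     ] inlet [-0.00244121 -0.05916436]
top [0.60743902 0.03744077 0.11      ] [-0.00421721  0.06806154]
topend [ 0.56515176 -0.0929654   0.11      ] [-0.00392734 -0.06902929]
short end [0.64140682 0.0213024  0.11      ] [0.0330825  0.06326673]
scorner [0.60599273 0.0365574  0.11      ] [-0.00531776  0.06677279]
send [0.63777932 0.02366935 0.11      ] [0.02889939 0.06439047]
[[ 3.78971645e-01 -5.20866259e-04  9.25408137e-01]
 [-9.25407582e-01  1.01880887e-03  3.78971991e-01]
 [-1.14020774e-03 -9.99999345e-01 -9.59139127e-05]]
vialA [ 0.47135804 -0.05175441  0.075     ] [-0.10588087 -0.05897512]
vialB [0.49637044 0.04273554 0.075     ] [-0.11144095  0.03861103]
bottle [ 0.56087831 -0.2613665   0.14      ] [ 0.04429413 -0.23043525]
dish [0.54350249 0.24377282 0.02      ] [-0.12905439  0.24434675]
```

Emit:
carry_out(steps=[{"tx": -0.02,"ty": -0.01,"tz": 0.03,"spin": -0.1},{"tx": -0.045,"ty": -0.02,"tz": 0.06,"spin": -0.21},{"tx": -0.07,"ty": -0.03,"tz": 0.09,"spin": -0.32},{"tx": -0.09,"ty": -0.04,"tz": 0.12,"spin": -0.43},{"tx": -0.11,"ty": -0.05,"tz": 0.15,"spin": -0.54},{"tx": -0.135,"ty": -0.05,"tz": 0.18,"spin": -0.65},{"tx": -0.155,"ty": -0.05,"tz": 0.21,"spin": -0.76},{"tx": -0.177,"ty": -0.05,"tz": 0.236,"spin": -0.86}], fingers=0, squeeze=5)

```text
t: 0.77
tcp_pos: [0.4082, -0.3694, 0.2186]
eef_rot: [-1.557, 0.248, -0.248]
wrist_force: [0.4, -0.3, -0.1]
width: 0.471
```

```bash
cat > st.py <<'E'
from h import *
TH=-0.319;T=np.array([.590,-.027])
Rm=np.array([[np.cos(TH),-np.sin(TH)],[np.sin(TH),np.cos(TH)]])
def st():
    s=bot.observe();M=rotm(s["eef_rot"]);p=s["tcp_pos"]
    print("t",round(s["t"],2),"tcp",p.round(4),"inlet",(Rm.T@(p[:2]-T)).round(4),"F inlet",(Rm.T@s["wrist_force"][:2]).round(2),s["wrist_force"][2].round(2),"w",round(s["width"],3))
    print("toolx",M[:,0].round(3),"toolz",M[:,2].round(3),"ang err to inlet x",(np.arctan2(M[1,0],M[0,0])-TH).round(4))
    return s,M
def goto(x,y,z):
    s,M=st();P=np.r_[T+Rm@np.array([x,y]),z]
    print("shift",(M.T@(P-s["tcp_pos"])).round(4))
E
python3 -c "
from st import *
goto(0,-.095,.215)"
```

```text
t 0.77 tcp [ 0.4082 -0.3694  0.2186] inlet [-0.0652 -0.3821] F inlet [ 0.44 -0.22] -0.14 w 0.471
toolx [ 0.951 -0.31   0.   ] toolz [ 0.31   0.951 -0.   ] ang err to inlet x 0.0033
shift [0.0662 0.0036 0.2869]
```

Emit:
carry_out(steps=[{"tx": 0.01,"ty": 0,"tz": 0.03},{"tx": 0.02,"ty": 0,"tz": 0.07},{"tx": 0.03,"ty": 0,"tz": 0.11},{"tx": 0.04,"ty": 0,"tz": 0.15},{"tx": 0.05,"ty": 0,"tz": 0.19},{"tx": 0.06,"ty": 0,"tz": 0.23},{"tx": 0.066,"ty": 0,"tz": 0.265},{"tx": 0.066,"ty": 0.004,"tz": 0.287}])

```text
invalid input at $.steps[0]: expected keys tx, ty, tz, spin
```

```bash
python3 - <<'E'
from st import *
goto(0,-.095,.148)
ci=bot.camera_info("wrist");print(ci)
p,d=bot.read_camera("wrist");np.savez("w1.npz",p=p,d=d)
cv2.imwrite("pics/w1.png",cv2.resize(p[:,:,::-1],(768,576)))
p,d=bot.read_camera("top")
cv2.imwrite("pics/t1.png",cv2.resize(p[120:240,202:352][:,:,::-1],(750,600),interpolation=cv2.INTER_CUBIC))
E
```

```text
t 0.77 tcp [ 0.4082 -0.3694  0.2186] inlet [-0.0652 -0.3821] F inlet [ 0.44 -0.22] -0.14 w 0.471
toolx [ 0.951 -0.31   0.   ] toolz [ 0.31   0.951 -0.   ] ang err to inlet x 0.0033
shift [0.0662 0.0706 0.2869]
{'camera_matrix': array([[275.2768721 ,   0.        , 251.18988713],
       [  0.        , 275.2768721 , 187.84836432],
       [  0.        ,   0.        ,   1.        ]]), 'D': array([-0.04983664,  0.        ,  0.        ,  0.        ,  0.        ]), 'eye': array([ 0.42958569, -0.30636159,  0.43455   ]), 'orientation': array([-0.23589833,  0.03794884, -0.31543354])}
```

View pics/w1.png

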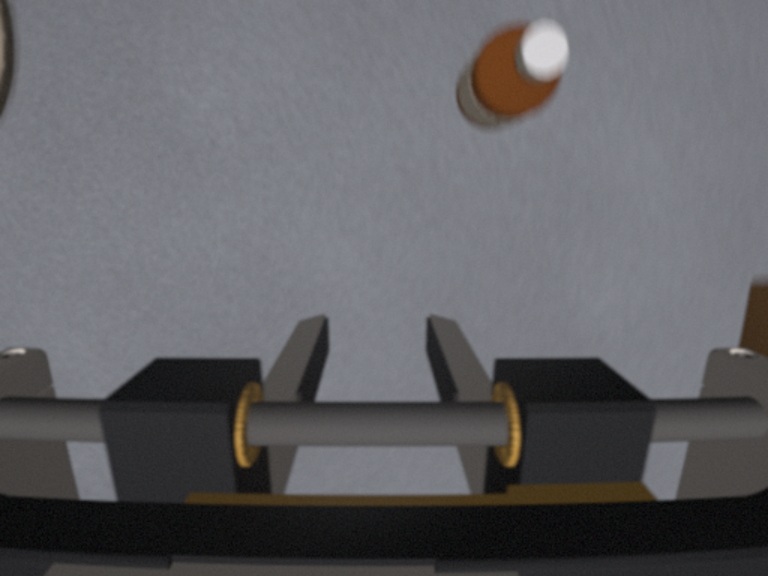

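View pics/t1.png

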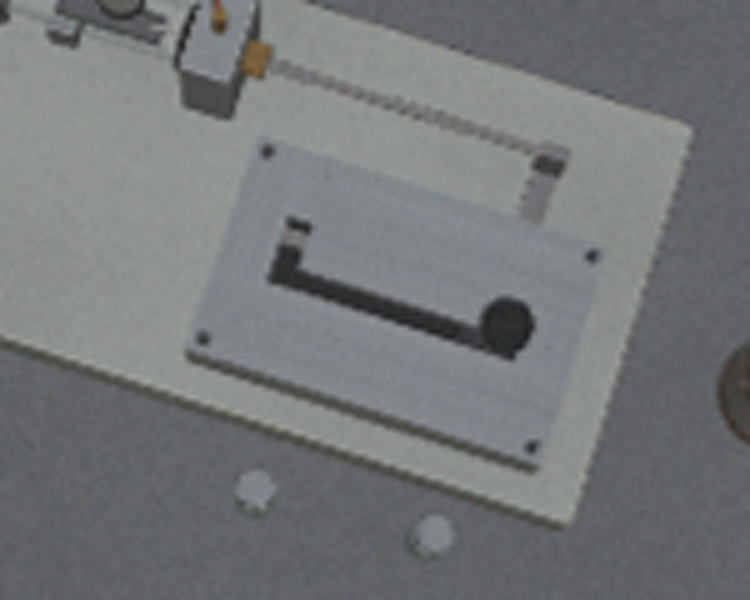

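The move was refused because every row needs "spin". The wrist view shows the half-shut fingers and, at about (515,70), the bottle. The ball and plate haven't moved. I'll resend it.

Emit:
carry_out(steps=[{"tx": 0.01,"ty": 0,"tz": 0.03,"spin": 0},{"tx": 0.02,"ty": 0,"tz": 0.07,"spin": 0},{"tx": 0.03,"ty": 0,"tz": 0.11,"spin": 0},{"tx": 0.04,"ty": 0,"tz": 0.15,"spin": 0},{"tx": 0.05,"ty": 0,"tz": 0.19,"spin": 0},{"tx": 0.06,"ty": 0,"tz": 0.23,"spin": 0},{"tx": 0.066,"ty": 0,"tz": 0.265,"spin": 0},{"tx": 0.066,"ty": 0.004,"tz": 0.287,"spin": 0}])

```text
t: 1.53
tcp_pos: [0.5626, -0.1164, 0.2148]
eef_rot: [-1.555, 0.25, -0.252]
wrist_force: [-0.7, -0.2, -0.6]
width: 0.004
```

```bash
python3 - <<'E'
from st import *
goto(0,-.095,.148)
ci=bot.camera_info("wrist");print(ci["eye"],ci["orientation"])
p,d=bot.read_camera("wrist");np.savez("w2.npz",p=p,d=d,e=ci["eye"],o=ci["orientation"])
cv2.imwrite("pics/w2.png",cv2.resize(p[:,:,::-1],(768,576)))
E
```

```text
t 1.53 tcp [ 0.5626 -0.1164  0.2148] inlet [ 0.002  -0.0935] F inlet [-0.55 -0.41] -0.57 w 0.004
toolx [ 0.949 -0.315  0.001] toolz [0.315 0.949 0.001] ang err to inlet x -0.001
shift [-0.002   0.0667 -0.0016]
[ 0.58402875 -0.05372133  0.43081332] [-0.23456557  0.03786993 -0.31970991]
```

View pics/w2.png

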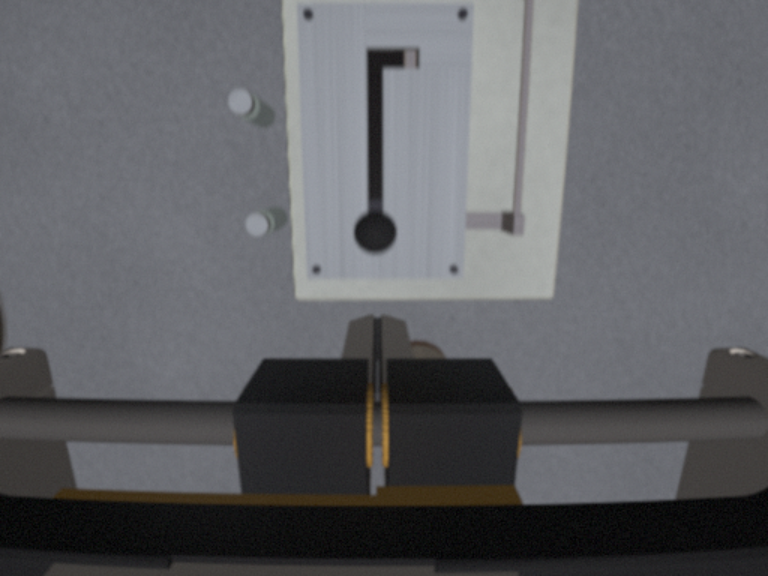

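The wrist view shows the closed fingertips at (377,318), the ball at (375,231), and the slot vertical with its corner at (375,57). I'll cross-check the pose with this picture.

```bash
python3 - <<'E'
from st import *
ci=bot.camera_info("wrist")
def I(u,v,z):
    P=plane(ci,u/1.5-.17,v/1.5-.17,z);return (Rm.T@(P[:2]-T)).round(4)
print("ball",I(375,231,.165))
for c in[(297,3),(474,3),(465,278),(306,278)]:print("plate corner",I(*c,.11))
print("slot corner out",I(367,48,.11),"short end",I(419,48,.11))
E
```

```text
ball [ 0.    -0.054]
plate corner [-0.055   0.1002]
plate corner [0.0691 0.1005]
plate corner [ 0.0714 -0.0974]
plate corner [-0.0552 -0.0976]
slot corner out [-0.006   0.0704] short end [0.031  0.0705]
```

Emit:
carry_out(steps=[{"tx": -0.002,"ty": 0.01,"tz": -0.002,"spin": 0},{"tx": -0.002,"ty": 0.022,"tz": -0.002,"spin": 0},{"tx": -0.002,"ty": 0.034,"tz": -0.002,"spin": 0},{"tx": -0.002,"ty": 0.046,"tz": -0.002,"spin": 0},{"tx": -0.002,"ty": 0.056,"tz": -0.002,"spin": 0},{"tx": -0.002,"ty": 0.063,"tz": -0.002,"spin": 0},{"tx": -0.002,"ty": 0.066,"tz": -0.002,"spin": 0},{"tx": -0.002,"ty": 0.066,"tz": -0.002,"spin": 0}])

```text
t: 2.25
tcp_pos: [0.5577, -0.1214, 0.1477]
eef_rot: [-1.556, 0.254, -0.252]
wrist_force: [-1.0, 0.4, 0.6]
width: -0.001
```

```bash
python3 -c "
from st import *
goto(0,.040,.148)"
```

```text
t 2.25 tcp [ 0.5577 -0.1214  0.1477] inlet [-0.0011 -0.0998] F inlet [-1.03  0.06] 0.61 w -0.001
toolx [ 0.948 -0.317 -0.001] toolz [ 0.317  0.948 -0.   ] ang err to inlet x -0.0034
shift [ 0.0006 -0.0003  0.1398]
```

Emit:
carry_out(steps=[{"tx": 0.001,"ty": 0,"tz": 0.008,"spin": 0},{"tx": 0.001,"ty": 0,"tz": 0.014,"spin": 0},{"tx": 0.001,"ty": 0,"tz": 0.018,"spin": 0},{"tx": 0.001,"ty": 0,"tz": 0.022,"spin": 0},{"tx": 0.001,"ty": 0,"tz": 0.026,"spin": 0},{"tx": 0.001,"ty": 0,"tz": 0.03,"spin": 0},{"tx": 0.001,"ty": 0,"tz": 0.035,"spin": 0},{"tx": 0.001,"ty": 0,"tz": 0.04,"spin": 0}])

```text
t: 2.92
tcp_pos: [0.5718, -0.0832, 0.1485]
eef_rot: [-1.556, 0.253, -0.253]
wrist_force: [-0.2, -0.3, -0.1]
width: 0.004
```

```bash
python3 -c "
from st import *
goto(0,.040,.148)
p,d=bot.read_camera('wrist')
cv2.imwrite('pics/w3.png',cv2.resize(p[:,:,::-1],(768,576)))"
```

```text
t 2.92 tcp [ 0.5718 -0.0832  0.1485] inlet [ 0.0004 -0.059 ] F inlet [-0.12 -0.32] -0.09 w 0.004
toolx [ 0.949 -0.317  0.   ] toolz [0.317 0.949 0.   ] ang err to inlet x -0.0031
shift [-0.0007  0.0005  0.099 ]
```

View pics/w3.png

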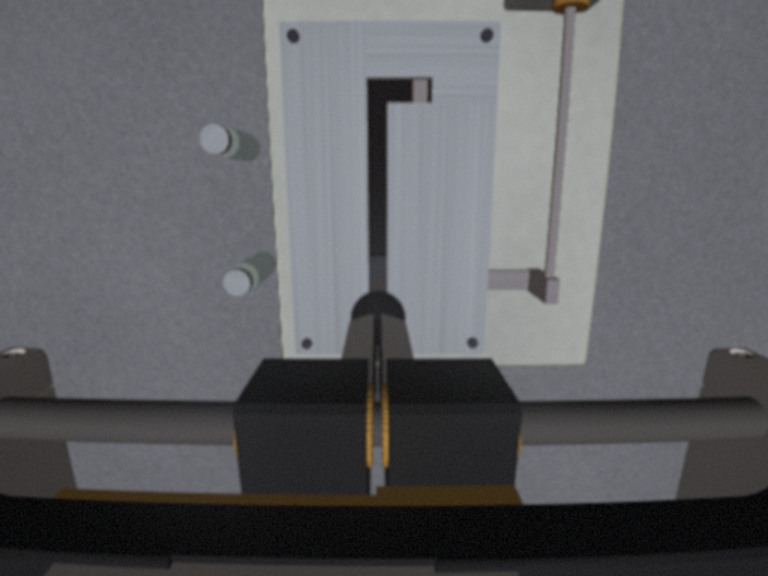

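The ball at (378,305) sits centred right ahead of the fingertips and is moving with them. I'll keep pushing.

Emit:
carry_out(steps=[{"tx": 0,"ty": 0,"tz": 0.006,"spin": 0},{"tx": 0,"ty": 0,"tz": 0.012,"spin": 0},{"tx": 0,"ty": 0,"tz": 0.018,"spin": 0},{"tx": 0,"ty": 0,"tz": 0.024,"spin": 0},{"tx": 0,"ty": 0,"tz": 0.03,"spin": 0},{"tx": 0,"ty": 0,"tz": 0.036,"spin": 0},{"tx": 0,"ty": 0,"tz": 0.042,"spin": 0},{"tx": 0,"ty": 0,"tz": 0.048,"spin": 0}])

```text
t: 3.63
tcp_pos: [0.587, -0.0375, 0.1485]
eef_rot: [-1.556, 0.253, -0.253]
wrist_force: [-0.4, -0.4, 1.2]
width: 0.004
```

```bash
python3 -c "
from st import *
goto(0,.040,.148)
p,d=bot.read_camera('wrist')
cv2.imwrite('pics/w4.png',cv2.resize(p[:,:,::-1],(768,576)))"
```

```text
t 3.63 tcp [ 0.587  -0.0375  0.1485] inlet [ 0.0005 -0.0109] F inlet [-0.26 -0.51] 1.23 w 0.004
toolx [ 0.949 -0.316 -0.   ] toolz [0.316 0.949 0.   ] ang err to inlet x -0.0029
shift [-0.0006  0.0005  0.0509]
```

View pics/w4.png

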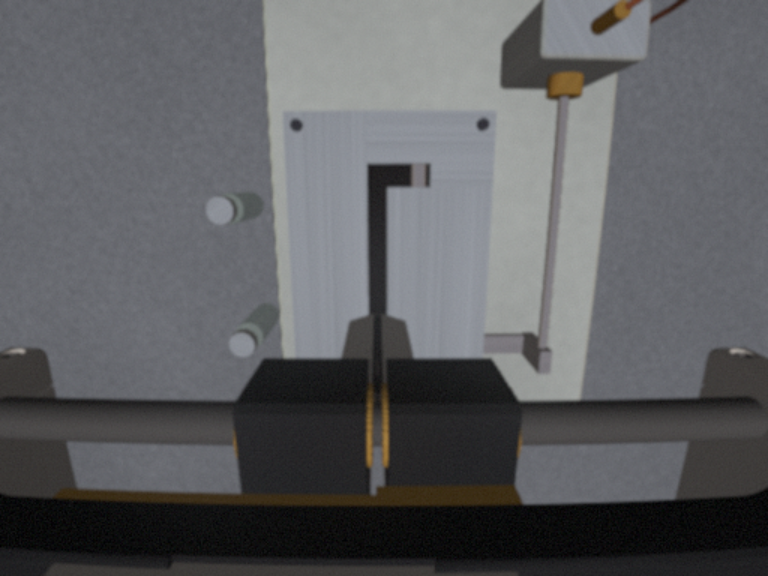

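The ball can no longer be seen ahead of the fingers, so I'll check from the other cameras before moving on.

```bash
python3 -c "
from st import *
p,d=bot.read_camera('scene')
cv2.imwrite('pics/s4.png',cv2.resize(p[130:250,150:300][:,:,::-1],(750,600),interpolation=cv2.INTER_CUBIC))
p,d=bot.read_camera('top')
cv2.imwrite('pics/t4.png',cv2.resize(p[120:240,202:352][:,:,::-1],(750,600),interpolation=cv2.INTER_CUBIC))
"
```

```text
(no output)
```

View pics/s4.png

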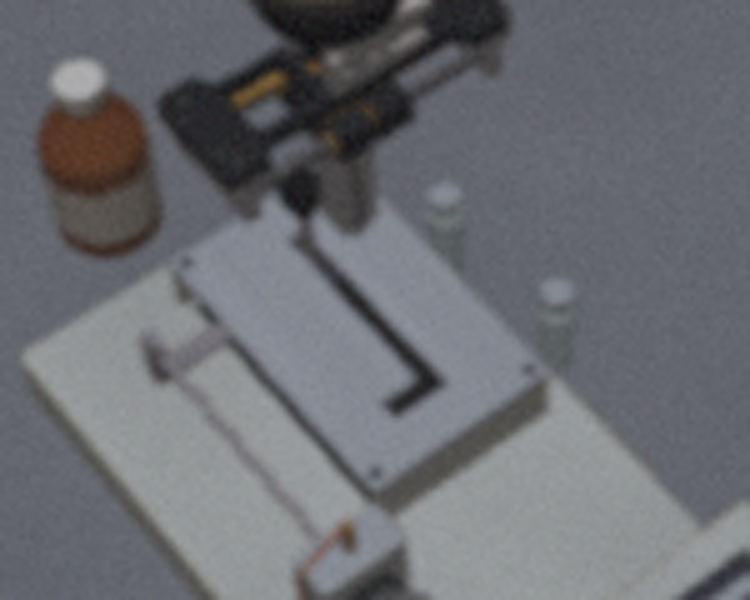

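View pics/t4.png

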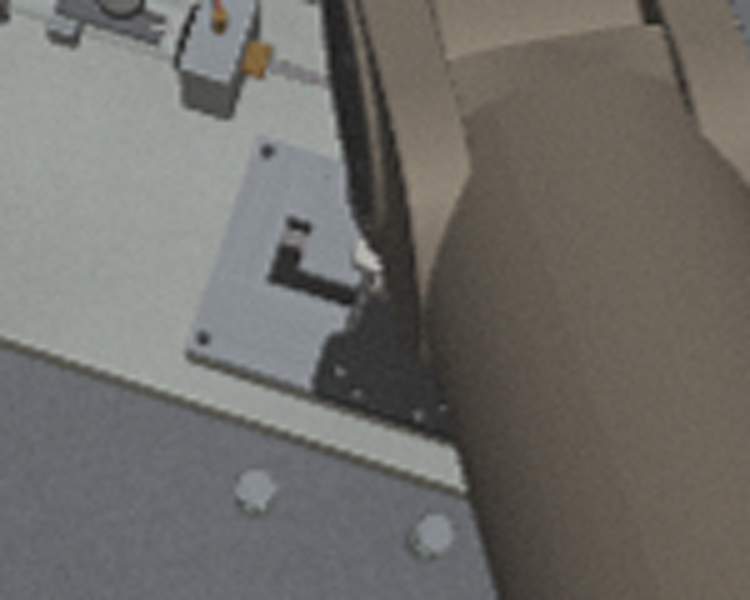

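```bash
python3 -c "
from st import *
s,M=st();cs=bot.camera_info('scene')
f=lambda P:((proj(cs,P)-[150,130]+.4)*5).round(0)
print('tcp proj',f(s['tcp_pos']))
for x in(-.02,0,.02):
  for y in(-.06,-.04,-.01): print(x,y,f(np.r_[T+Rm@np.array([x,y]),.148]))
p,d=bot.read_camera('scene')
for (u,v) in [(350,150),(350,180),(350,200),(345,215),(360,215),(298,190),(330,190),(370,190)]:
  U=int(u/5+150);V=int(v/5+130);P=world(cs,U,V,d[V,U]);print((u,v),(Rm.T@(P[:2]-T)).round(4),P[2].round(4))
"
```

```text
t 3.78 tcp [ 0.5869 -0.0376  0.1484] inlet [ 0.0004 -0.011 ] F inlet [ 0.19 -0.3 ] 0.19 w 0.004
toolx [ 0.949 -0.316 -0.   ] toolz [0.316 0.949 0.   ] ang err to inlet x -0.0023
tcp proj [352. 263.]
-0.02 -0.06 [330. 192.]
-0.02 -0.04 [351. 214.]
-0.02 -0.01 [382. 246.]
0 -0.06 [302. 210.]
0 -0.04 [323. 231.]
0 -0.01 [354. 264.]
0.02 -0.06 [274. 227.]
0.02 -0.04 [294. 249.]
0.02 -0.01 [325. 282.]
(350, 150) [0.0148 0.0218] 0.2915
(350, 180) [-0.0001 -0.0043] 0.229
(350, 200) [ 0.0006 -0.0049] 0.2115
(345, 215) [ 0.0059 -0.0031] 0.2042
(360, 215) [-0.0039 -0.0033] 0.1959
(298, 190) [ 0.0055 -0.0541] 0.1748
(330, 190) [ 0.0137 -0.0032] 0.2325
(370, 190) [-0.0119 -0.0035] 0.2116
```

```bash
python3 -c "
from st import *
s,M=st();cs=bot.camera_info('scene')
f=lambda P:((proj(cs,P)-[150,130]+.4)*5).round(0)
for z in(.148,.17,.18,.19,.2): print(z,[f(s['tcp_pos']*[1,1,0]+[0,0,z]+M[:,0]*a+M[:,2]*b).tolist() for a,b in((0,0),(.0125,.008),(-.0125,.008))])
z=np.load('scene0.npz');p=z['p'];d=z['d']
cv2.imwrite('pics/s0g.png',cv2.resize(p[0:60,90:170][:,:,::-1],(800,600),interpolation=cv2.INTER_CUBIC))
P0=np.array([.2557,-.6242,.1678]);tx=np.array([.379,-.925,0]);tz=np.array([.925,.379,0])
for a in(-.047,-.0595,.047,.0595):
  for zz in(0,.04): print(a,zz,((proj(cs,P0+tx*a+[0,0,zz])-[90,0])*10).round())
p,d=bot.read_camera('scene')
cv2.imwrite('pics/s5.png',cv2.resize(p[130:190,190:270][:,:,::-1],(800,600),interpolation=cv2.INTER_CUBIC))
"
```

```text
t 3.83 tcp [ 0.5868 -0.0381  0.1484] inlet [ 0.0005 -0.0115] F inlet [ 0.34 -0.07] 0.8 w 0.009
toolx [ 0.949 -0.316 -0.   ] toolz [ 0.316  0.949 -0.   ] ang err to inlet x -0.0028
0.148 [[352.0, 263.0], [342.0, 283.0], [378.0, 261.0]]
0.17 [[349.0, 240.0], [340.0, 260.0], [376.0, 238.0]]
0.18 [[348.0, 229.0], [339.0, 249.0], [375.0, 227.0]]
0.19 [[347.0, 218.0], [338.0, 239.0], [374.0, 216.0]]
0.2 [[346.0, 207.0], [336.0, 228.0], [373.0, 205.0]]
-0.047 0 [618. 452.]
-0.047 0.04 [597. 356.]
-0.0595 0 [651. 456.]
-0.0595 0.04 [632. 360.]
0.047 0 [367. 422.]
0.047 0.04 [342. 327.]
0.0595 0 [334. 419.]
0.0595 0.04 [309. 324.]
```

View pics/s0g.png

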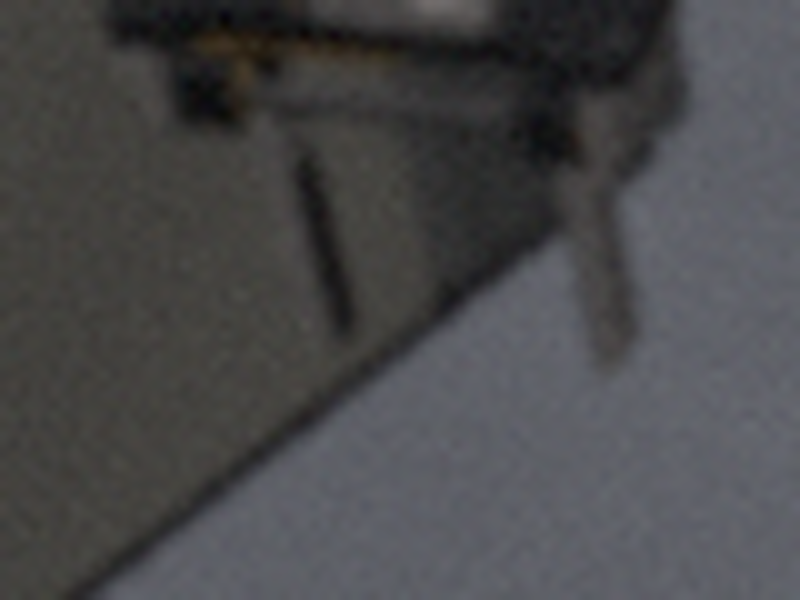

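View pics/s5.png

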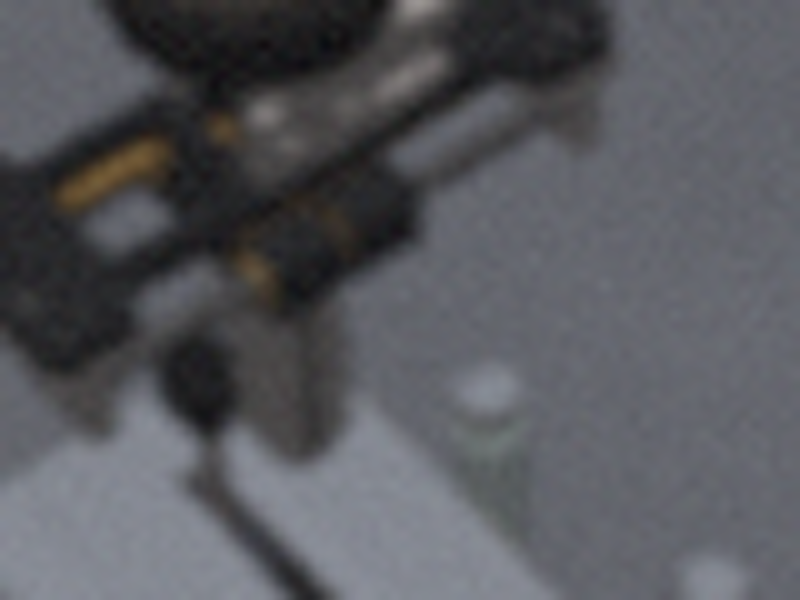

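The scene crops show the finger end at crop pixel (352,230) now, and at (610,370) in the first picture. Both are about 4 cm above where the reported TCP projects, and the ball hasn't moved: the fingers passed over it. I'll measure this offset with the wrist depth.

```bash
python3 -c "
from st import *
z=np.load('w2.npz');d=z['d'];ci=dict(bot.camera_info('wrist'));ci['eye']=z['e'];ci['orientation']=z['o']
tcp=np.array([.5626,-.1164,.2148])
print('tcp px*1.5',proj(ci,tcp)*1.5,'+40mm',proj(ci,tcp+[0,0,.04])*1.5)
for (u,v) in [(362,322),(362,330),(362,345),(392,322),(392,335),(392,350),(300,375),(300,405),(440,430)]:
  U=int(u/1.5);V=int(v/1.5);P=world(ci,U,V,d[V,U]);print((u,v),d[V,U].round(3),'rel tcp inlet',(Rm.T@(P-tcp)[:2]).round(4),(P-tcp)[2].round(4))
cs=bot.camera_info('scene');s,M=st()
p,d=bot.read_camera('scene')
for (u,v) in [(90,425),(95,410),(75,400),(580,140),(580,110),(280,290),(300,440),(305,450),(300,420)]:
  U=int(u/10+190);V=int(v/10+130);P=world(cs,U,V,d[V,U]);print((u,v),'rel tcp',(Rm.T@(P-s['tcp_pos'])[:2]).round(4),(P-s['tcp_pos'])[2].round(4))
"
```

```text
tcp px*1.5 [375.73724965 306.96657423] +40mm [375.53094235 332.9245465 ]
(362, 322) 0.177 rel tcp inlet [-0.006   0.0084] 0.0478
(362, 330) 0.166 rel tcp inlet [-0.0056  0.0084] 0.0591
(362, 345) 0.151 rel tcp inlet [-0.005   0.0083] 0.0745
(392, 322) 0.179 rel tcp inlet [0.007  0.0077] 0.046
(392, 335) 0.162 rel tcp inlet [0.0064 0.0082] 0.0636
(392, 350) 0.147 rel tcp inlet [0.0058 0.0081] 0.0784
(300, 375) 0.075 rel tcp inlet [-0.0134  0.0322] 0.1471
(300, 405) 0.065 rel tcp inlet [-0.0115  0.0323] 0.1578
(440, 430) 0.066 rel tcp inlet [0.0107 0.0279] 0.1577
t 3.88 tcp [ 0.5868 -0.0384  0.1484] inlet [ 0.0005 -0.0118] F inlet [-0.56  0.27] 0.1 w 0.002
toolx [ 0.949 -0.317 -0.   ] toolz [ 0.317  0.949 -0.   ] ang err to inlet x -0.0033
(90, 425) rel tcp [0.0784 0.0332] 0.1452
(95, 410) rel tcp [0.0774 0.032 ] 0.1472
(75, 400) rel tcp [0.0781 0.0237] 0.1435
(580, 140) rel tcp [-0.0787  0.0305] 0.1345
(580, 110) rel tcp [-0.0771  0.0327] 0.1496
(280, 290) rel tcp [0.0182 0.0309] 0.1474
(300, 440) rel tcp [0.0032 0.01  ] 0.0508
(305, 450) rel tcp [0.0008 0.0058] 0.0399
(300, 420) rel tcp [0.0012 0.0077] 0.0558
```

The finger's front face is 8 mm ahead of the TCP axis, but its end is about 40 mm above the reported TCP, and the start picture agrees. So I work with fingertip z = TCP z + 0.040: go back over the ball with a small lift, then descend behind it to TCP z ≈ 0.108.

Emit:
carry_out(steps=[{"tx": 0,"ty": -0.01,"tz": 0,"spin": 0},{"tx": 0,"ty": -0.01,"tz": -0.015,"spin": 0},{"tx": 0,"ty": -0.01,"tz": -0.035,"spin": 0},{"tx": 0,"ty": -0.01,"tz": -0.055,"spin": 0},{"tx": 0,"ty": -0.01,"tz": -0.075,"spin": 0},{"tx": 0,"ty": -0.01,"tz": -0.09,"spin": 0},{"tx": 0,"ty": -0.01,"tz": -0.09,"spin": 0},{"tx": 0,"ty": -0.01,"tz": -0.09,"spin": 0}])

```text
t: 4.6
tcp_pos: [0.5584, -0.1242, 0.1592]
eef_rot: [-1.556, 0.254, -0.255]
wrist_force: [0.1, 0.6, -0.3]
width: 0.005
```

```bash
python3 -c "
from st import *
goto(0,-.1,.108)"
```

```text
t 4.6 tcp [ 0.5584 -0.1242  0.1592] inlet [ 0.0005 -0.1022] F inlet [-0.09  0.61] -0.29 w 0.005
toolx [ 0.948 -0.318  0.001] toolz [0.318 0.948 0.   ] ang err to inlet x -0.0049
shift [-0.0006  0.0512  0.0022]
```

Emit:
carry_out(steps=[{"tx": 0,"ty": 0.008,"tz": 0,"spin": 0},{"tx": 0,"ty": 0.018,"tz": 0,"spin": 0},{"tx": 0,"ty": 0.028,"tz": 0,"spin": 0},{"tx": 0,"ty": 0.038,"tz": 0,"spin": 0},{"tx": 0,"ty": 0.045,"tz": 0,"spin": 0},{"tx": 0,"ty": 0.05,"tz": 0,"spin": 0},{"tx": 0,"ty": 0.051,"tz": 0,"spin": 0},{"tx": 0,"ty": 0.051,"tz": 0,"spin": 0}])

```text
t: 5.27
tcp_pos: [0.5582, -0.1233, 0.1071]
eef_rot: [-1.556, 0.253, -0.252]
wrist_force: [-0.5, 0.8, -0.5]
width: 0.004
```

```bash
cat > look.py <<'E'
from st import *
import sys
s,M=st()
n=sys.argv[1]
p,d=bot.read_camera('scene');a=cv2.resize(p[145:235,170:260][:,:,::-1],(400,400),interpolation=cv2.INTER_CUBIC)
p,d=bot.read_camera('wrist');b=cv2.resize(p[:270,115:385][:,:,::-1],(400,400),interpolation=cv2.INTER_CUBIC)
cv2.imwrite('pics/%s.png'%n,np.hstack([a,b]))
E
python3 look.py l1; python3 -c "
from st import *
goto(0,.043,.108)"
```

```text
t 5.27 tcp [ 0.5582 -0.1233  0.1071] inlet [ 1.000e-04 -1.014e-01] F inlet [-0.72  0.61] -0.54 w 0.004
toolx [ 0.949 -0.316 -0.001] toolz [0.316 0.949 0.   ] ang err to inlet x -0.0029
t 5.37 tcp [ 0.5586 -0.1235  0.1078] inlet [ 0.0005 -0.1014] F inlet [1.16 0.09] 0.43 w 0.003
toolx [ 0.949 -0.316  0.   ] toolz [0.316 0.949 0.   ] ang err to inlet x -0.003
shift [-0.0009 -0.0002  0.1444]
```

View pics/l1.png

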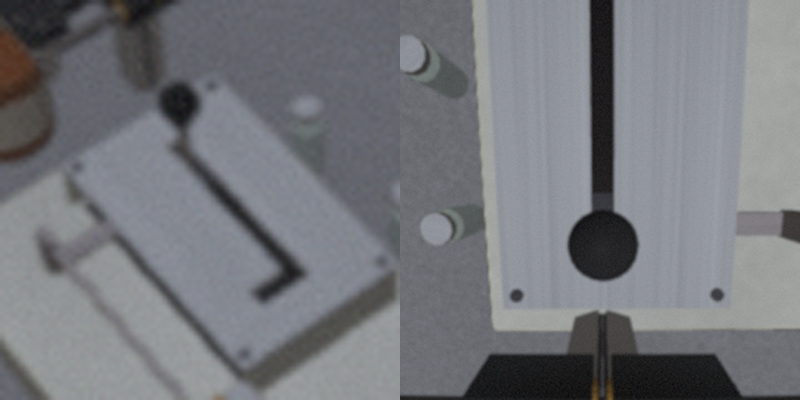

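The ball (right panel, 602,245) stands ahead of the fingertips (602,315), centred and clear of them. Now the slow push.

Emit:
carry_out(steps=[{"tx": 0,"ty": 0,"tz": 0.008,"spin": 0},{"tx": 0,"ty": 0,"tz": 0.014,"spin": 0},{"tx": 0,"ty": 0,"tz": 0.018,"spin": 0},{"tx": 0,"ty": 0,"tz": 0.022,"spin": 0},{"tx": 0,"ty": 0,"tz": 0.026,"spin": 0},{"tx": 0,"ty": 0,"tz": 0.03,"spin": 0},{"tx": 0,"ty": 0,"tz": 0.035,"spin": 0},{"tx": 0,"ty": 0,"tz": 0.04,"spin": 0}])

```text
t: 6.03
tcp_pos: [0.5712, -0.0853, 0.1076]
eef_rot: [-1.556, 0.253, -0.253]
wrist_force: [-1.2, -3.2, 2.3]
width: 0.007
```

```bash
python3 look.py l2; python3 -c "
from st import *
goto(0,.043,.108)"
```

```text
t 6.03 tcp [ 0.5712 -0.0853  0.1076] inlet [ 0.0004 -0.0613] F inlet [-0.12 -3.41] 2.35 w 0.007
toolx [ 0.949 -0.317  0.   ] toolz [ 0.317  0.949 -0.   ] ang err to inlet x -0.0033
t 6.13 tcp [ 0.5714 -0.0844  0.1075] inlet [ 0.0003 -0.0603] F inlet [-0.58  0.93] -0.34 w 0.001
toolx [ 0.949 -0.315  0.   ] toolz [0.315 0.949 0.001] ang err to inlet x -0.002
shift [-0.0005 -0.0004  0.1033]
```

View pics/l2.png

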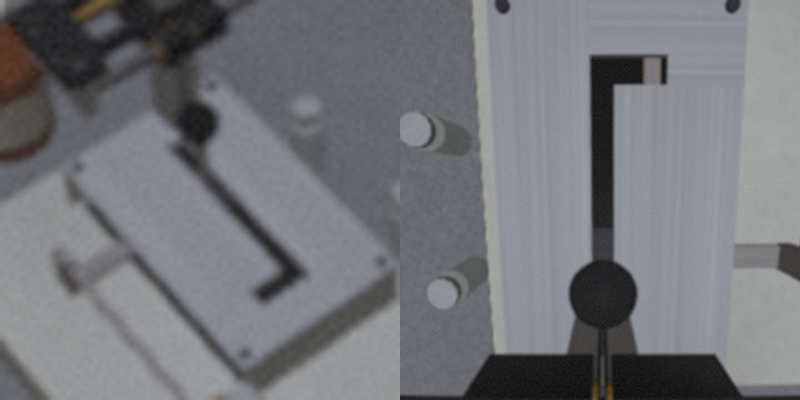

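Contact at −3.4 N along the slot; the ball moved (left panel from (180,103) to (197,123)) and stays centred.

Emit:
carry_out(steps=[{"tx": 0,"ty": 0,"tz": 0.006,"spin": 0},{"tx": 0,"ty": 0,"tz": 0.012,"spin": 0},{"tx": 0,"ty": 0,"tz": 0.018,"spin": 0},{"tx": 0,"ty": 0,"tz": 0.024,"spin": 0},{"tx": 0,"ty": 0,"tz": 0.03,"spin": 0},{"tx": 0,"ty": 0,"tz": 0.036,"spin": 0},{"tx": 0,"ty": 0,"tz": 0.042,"spin": 0},{"tx": 0,"ty": 0,"tz": 0.048,"spin": 0}])

```text
t: 6.8
tcp_pos: [0.5863, -0.0393, 0.1075]
eef_rot: [-1.556, 0.253, -0.252]
wrist_force: [-2.3, -2.8, 0.3]
width: 0.004
```

Emit:
carry_out(steps=[{"tx": 0,"ty": 0,"tz": 0.006,"spin": 0},{"tx": 0,"ty": 0,"tz": 0.012,"spin": 0},{"tx": 0,"ty": 0,"tz": 0.018,"spin": 0},{"tx": 0,"ty": 0,"tz": 0.024,"spin": 0},{"tx": 0,"ty": 0,"tz": 0.03,"spin": 0},{"tx": 0,"ty": 0,"tz": 0.035,"spin": 0},{"tx": 0,"ty": 0,"tz": 0.04,"spin": 0},{"tx": 0,"ty": 0,"tz": 0.044,"spin": 0}])

```text
t: 7.47
tcp_pos: [0.6003, 0.0024, 0.1075]
eef_rot: [-1.556, 0.253, -0.253]
wrist_force: [-1.8, -2.5, -0.1]
width: 0.006
```

```bash
python3 look.py l3; python3 -c "
from st import *
goto(0,.043,.108)"
```

```text
t 7.47 tcp [0.6003 0.0024 0.1075] inlet [0.0006 0.0311] F inlet [-0.96 -2.9 ] -0.06 w 0.006
toolx [ 0.949 -0.316 -0.   ] toolz [0.316 0.949 0.   ] ang err to inlet x -0.0029
t 7.57 tcp [0.6005 0.0028 0.1075] inlet [0.0006 0.0316] F inlet [ 0.52 -0.01] 0.11 w 0.005
toolx [ 0.949 -0.316  0.   ] toolz [0.316 0.949 0.001] ang err to inlet x -0.0021
shift [-0.0006 -0.0005  0.0114]
```

View pics/l3.png

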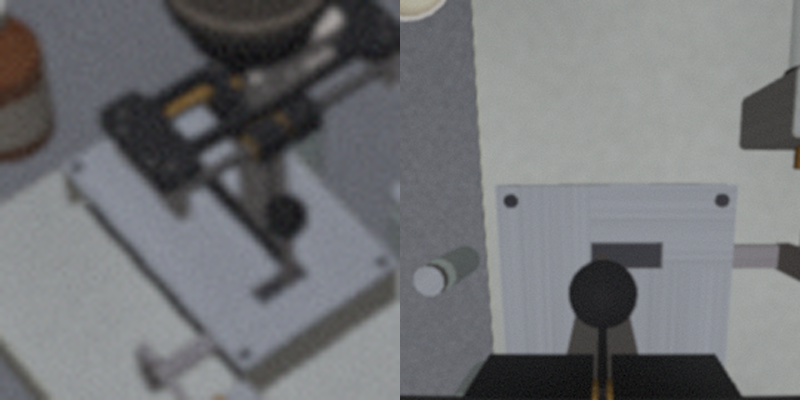

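The ball is now near the corner (left panel, 285,215). I'll go slowly to the stop.

Emit:
carry_out(steps=[{"tx": 0,"ty": 0,"tz": 0.002,"spin": 0},{"tx": 0,"ty": 0,"tz": 0.004,"spin": 0},{"tx": 0,"ty": 0,"tz": 0.006,"spin": 0},{"tx": 0,"ty": 0,"tz": 0.008,"spin": 0},{"tx": 0,"ty": 0,"tz": 0.0095,"spin": 0},{"tx": 0,"ty": 0,"tz": 0.0105,"spin": 0},{"tx": 0,"ty": 0,"tz": 0.0115,"spin": 0},{"tx": 0,"ty": 0,"tz": 0.0125,"spin": 0}])

```text
t: 8.23
tcp_pos: [0.6036, 0.0112, 0.1075]
eef_rot: [-1.559, 0.255, -0.253]
wrist_force: [-6.1, -15.0, 6.5]
width: 0.006
```

```bash
python3 look.py l4; python3 -c "
from st import *
goto(0,.043,.108)"
```

```text
t 8.23 tcp [0.6036 0.0112 0.1075] inlet [0.0009 0.0405] F inlet [ -1.11 -16.14] 6.53 w 0.006
toolx [ 0.948 -0.318 -0.   ] toolz [ 0.318  0.948 -0.003] ang err to inlet x -0.0046
t 8.33 tcp [0.6036 0.011  0.1075] inlet [0.001  0.0404] F inlet [ -0.83 -14.1 ] 4.84 w 0.007
toolx [ 0.948 -0.318 -0.   ] toolz [ 0.318  0.948 -0.003] ang err to inlet x -0.0049
shift [-0.001  -0.0005  0.0026]
```

View pics/l4.png

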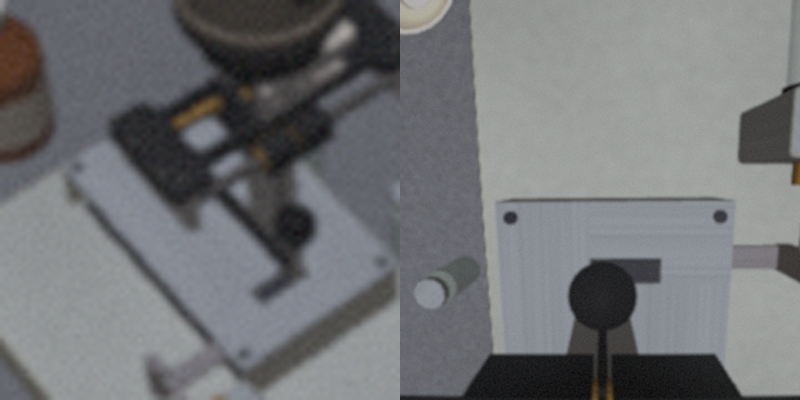

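It stopped at the corner: −16 N and no further advance, with the TCP at inlet y 0.0405. Now I back off and go around to the −x side of the ball.

Emit:
carry_out(steps=[{"tx": 0,"ty": 0,"tz": -0.012,"spin": 0},{"tx": 0,"ty": 0,"tz": -0.026,"spin": 0},{"tx": -0.02,"ty": 0,"tz": -0.026,"spin": 0},{"tx": -0.045,"ty": 0,"tz": -0.026,"spin": 0},{"tx": -0.048,"ty": 0,"tz": -0.022,"spin": 0},{"tx": -0.048,"ty": 0,"tz": -0.005,"spin": 0},{"tx": -0.048,"ty": 0,"tz": 0.013,"spin": 0},{"tx": -0.048,"ty": 0,"tz": 0.019,"spin": 0}])

```text
t: 9.0
tcp_pos: [0.5654, 0.0488, 0.108]
eef_rot: [-1.555, 0.251, -0.252]
wrist_force: [-0.7, 1.1, -0.8]
width: 0.001
```

```bash
python3 look.py l5; python3 -c "
from st import *
goto(-.027,.063,.108)"
```

```text
t 9.0 tcp [0.5654 0.0488 0.108 ] inlet [-0.0471  0.0643] F inlet [-1.    0.83] -0.84 w 0.001
toolx [ 0.949 -0.315  0.001] toolz [0.315 0.949 0.002] ang err to inlet x -0.0015
t 9.1 tcp [0.5649 0.0476 0.1075] inlet [-0.0473  0.063 ] F inlet [-0.17  0.55] -0.09 w 0.007
toolx [ 0.949 -0.315  0.   ] toolz [0.315 0.949 0.001] ang err to inlet x -0.0014
shift [ 0.0203 -0.0005  0.0001]
```

View pics/l5.png

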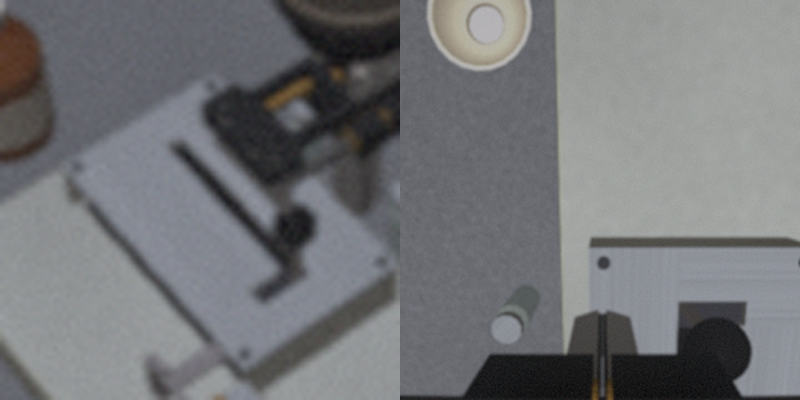

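```bash
python3 -c "
from st import *
ci=bot.camera_info('wrist')
for v in(345,350,355):
  P=plane(ci,(716-400)*.675+115-.2,v*.675-.2,.165);print(Rm.T@(P[:2]-T))
cs=bot.camera_info('scene');P=plane(cs,295*.225+170-.3,225*.225+145-.3,.165);print(Rm.T@(P[:2]-T))
"
```

```text
[0.00108173 0.06232751]
[0.00123475 0.06007131]
[0.00138957 0.05779947]
[-0.00100523  0.0623584 ]
```

The ball is at inlet y ≈ 0.061, in line with the fingertip at 0.063. Sideways push next, in stages.

Emit:
carry_out(steps=[{"tx": 0.007,"ty": 0,"tz": -0.001,"spin": 0},{"tx": 0.014,"ty": 0,"tz": -0.001,"spin": 0},{"tx": 0.018,"ty": 0,"tz": -0.001,"spin": 0},{"tx": 0.022,"ty": 0,"tz": -0.001,"spin": 0},{"tx": 0.026,"ty": 0,"tz": -0.001,"spin": 0},{"tx": 0.03,"ty": 0,"tz": -0.001,"spin": 0},{"tx": 0.034,"ty": 0,"tz": -0.001,"spin": 0},{"tx": 0.038,"ty": 0,"tz": -0.001,"spin": 0}])

```text
t: 9.77
tcp_pos: [0.6006, 0.0336, 0.1074]
eef_rot: [-1.556, 0.253, -0.253]
wrist_force: [-1.6, -2.4, 1.0]
width: 0.004
```

```bash
python3 look.py l6; python3 -c "
from st import *
goto(.0205,.062,.108)"
```

```text
t 9.77 tcp [0.6006 0.0336 0.1074] inlet [-0.0089  0.0609] F inlet [-0.82 -2.79] 1.01 w 0.004
toolx [ 0.949 -0.317 -0.   ] toolz [ 0.317  0.949 -0.   ] ang err to inlet x -0.003
t 9.87 tcp [0.6009 0.0336 0.1074] inlet [-0.0087  0.0609] F inlet [ 0.43 -0.4 ] 0.19 w 0.006
toolx [ 0.948 -0.317  0.   ] toolz [0.317 0.948 0.   ] ang err to inlet x -0.0034
shift [ 0.0292 -0.0006  0.0012]
```

View pics/l6.png

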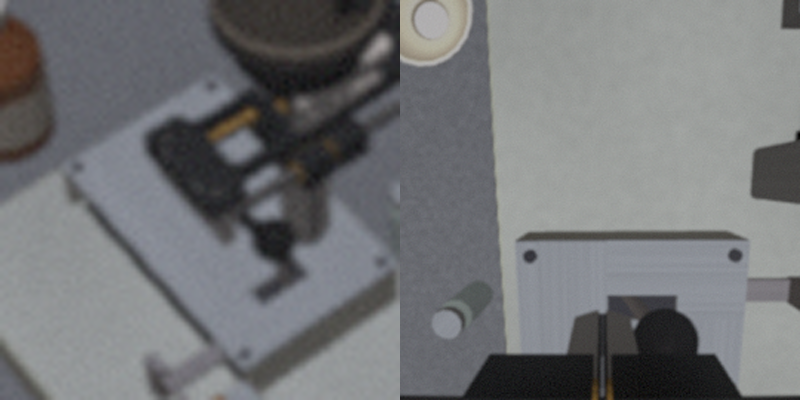

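The ball is moving sideways with the finger (right panel, 665,340). Continuing.

Emit:
carry_out(steps=[{"tx": 0.003,"ty": 0,"tz": 0,"spin": 0},{"tx": 0.006,"ty": 0,"tz": 0,"spin": 0},{"tx": 0.009,"ty": 0,"tz": 0,"spin": 0},{"tx": 0.012,"ty": 0,"tz": 0,"spin": 0},{"tx": 0.015,"ty": 0,"tz": 0,"spin": 0},{"tx": 0.018,"ty": 0,"tz": 0,"spin": 0},{"tx": 0.02,"ty": 0,"tz": 0,"spin": 0},{"tx": 0.022,"ty": 0,"tz": 0,"spin": 0}])

```text
t: 10.53
tcp_pos: [0.6214, 0.0268, 0.1075]
eef_rot: [-1.556, 0.253, -0.253]
wrist_force: [-1.2, 0.7, 0.0]
width: 0.006
```

```bash
python3 look.py l7; python3 -c "
from st import *
goto(.0205,.062,.108)"
```

```text
t 10.53 tcp [0.6214 0.0268 0.1075] inlet [0.013  0.0609] F inlet [-1.35  0.24] 0.01 w 0.006
toolx [ 0.949 -0.317 -0.   ] toolz [ 0.317  0.949 -0.   ] ang err to inlet x -0.0031
t 10.63 tcp [0.6215 0.0268 0.1075] inlet [0.0131 0.0609] F inlet [ 0.12 -0.6 ] 0.26 w 0.002
toolx [ 0.949 -0.317  0.   ] toolz [0.317 0.949 0.   ] ang err to inlet x -0.0033
shift [ 0.0074 -0.0005  0.0011]
```

View pics/l7.png

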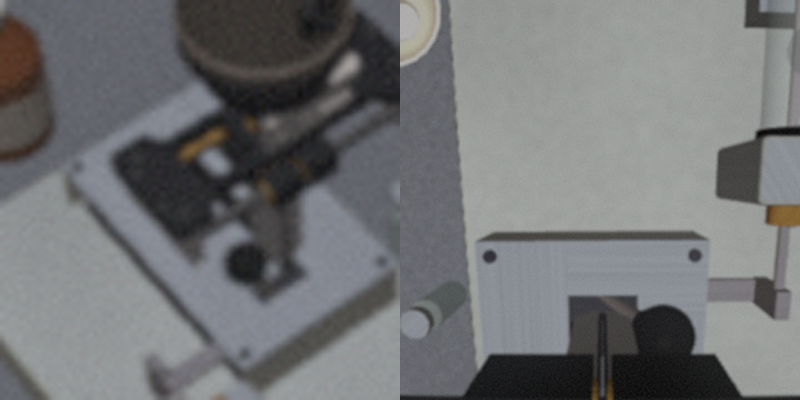

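The ball keeps leaning over to +x, about 7 mm short of the end. Now slowly to the stop.

Emit:
carry_out(steps=[{"tx": 0.0015,"ty": 0,"tz": 0,"spin": 0},{"tx": 0.003,"ty": 0,"tz": 0,"spin": 0},{"tx": 0.0045,"ty": 0,"tz": 0,"spin": 0},{"tx": 0.006,"ty": 0,"tz": 0,"spin": 0},{"tx": 0.007,"ty": 0,"tz": 0,"spin": 0},{"tx": 0.008,"ty": 0,"tz": 0,"spin": 0},{"tx": 0.009,"ty": 0,"tz": 0,"spin": 0},{"tx": 0.009,"ty": 0,"tz": 0,"spin": 0}])

```text
t: 11.3
tcp_pos: [0.6294, 0.0242, 0.1074]
eef_rot: [-1.556, 0.253, -0.252]
wrist_force: [-4.1, 0.8, 0.6]
width: 0.005
```

```bash
python3 -c "
from st import *
goto(.0205,.062,.108)"
```

```text
t 11.3 tcp [0.6294 0.0242 0.1074] inlet [0.0214 0.061 ] F inlet [-4.12 -0.52] 0.56 w 0.005
toolx [ 0.949 -0.316 -0.001] toolz [ 0.316  0.949 -0.   ] ang err to inlet x -0.0029
shift [-0.0009 -0.0006  0.001 ]
```

Emit:
carry_out(steps=[{"tx": 0.0005,"ty": 0,"tz": 0,"spin": 0},{"tx": 0.001,"ty": 0,"tz": 0,"spin": 0},{"tx": 0.0015,"ty": 0,"tz": 0,"spin": 0},{"tx": 0.002,"ty": 0,"tz": 0,"spin": 0},{"tx": 0.0025,"ty": 0,"tz": 0,"spin": 0},{"tx": 0.0025,"ty": 0,"tz": 0,"spin": 0},{"tx": 0.0025,"ty": 0,"tz": 0,"spin": 0},{"tx": 0.0025,"ty": 0,"tz": 0,"spin": 0}])

```text
t: 11.97
tcp_pos: [0.63, 0.024, 0.1072]
eef_rot: [-1.556, 0.255, -0.249]
wrist_force: [-14.3, 2.8, 6.5]
width: 0.003
```

```bash
python3 look.py l8; python3 -c "
from st import *
goto(.0205,.062,.108)"
```

```text
t 11.97 tcp [0.63   0.024  0.1072] inlet [0.022  0.0609] F inlet [-14.46  -1.87] 6.46 w 0.003
toolx [ 0.949 -0.316 -0.004] toolz [ 0.316  0.949 -0.001] ang err to inlet x -0.0023
t 12.07 tcp [0.63   0.024  0.1072] inlet [0.022  0.0609] F inlet [-15.32  -2.05] 6.43 w 0.006
toolx [ 0.949 -0.316 -0.004] toolz [ 0.316  0.949 -0.001] ang err to inlet x -0.0023
shift [-0.0015 -0.0008  0.001 ]
```

View pics/l8.png

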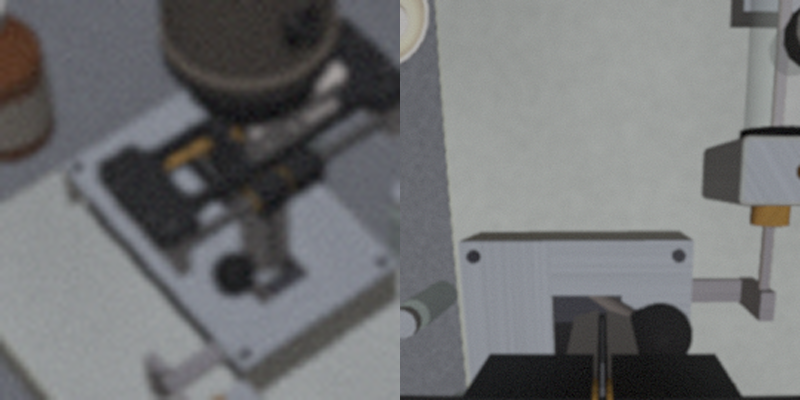

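At the end stop: −15 N, with the TCP held at x = 0.022 against a predicted 0.0205. I back straight off in −x, then up and towards −x, clear of everything.

Emit:
carry_out(steps=[{"tx": -0.006,"ty": 0,"tz": 0,"spin": 0},{"tx": -0.018,"ty": 0,"tz": 0,"spin": 0},{"tx": -0.035,"ty": 0,"tz": 0,"spin": 0},{"tx": -0.052,"ty": 0,"tz": 0,"spin": 0},{"tx": -0.062,"ty": -0.01,"tz": 0,"spin": 0},{"tx": -0.065,"ty": -0.04,"tz": 0,"spin": 0},{"tx": -0.065,"ty": -0.075,"tz": 0,"spin": 0},{"tx": -0.065,"ty": -0.11,"tz": 0,"spin": 0}])

```text
t: 12.73
tcp_pos: [0.57, 0.0439, 0.2189]
eef_rot: [-1.556, 0.252, -0.253]
wrist_force: [0.9, 0.8, 0.3]
width: 0.007
```

Emit:
carry_out(steps=[{"tx": 0,"ty": -0.02,"tz": -0.03,"spin": 0},{"tx": 0,"ty": -0.04,"tz": -0.06,"spin": 0},{"tx": 0,"ty": -0.04,"tz": -0.1,"spin": 0},{"tx": 0,"ty": -0.04,"tz": -0.14,"spin": 0},{"tx": 0,"ty": -0.04,"tz": -0.18,"spin": 0},{"tx": 0,"ty": -0.04,"tz": -0.22,"spin": 0},{"tx": 0,"ty": -0.04,"tz": -0.24,"spin": 0},{"tx": 0,"ty": -0.04,"tz": -0.24,"spin": 0}])

```text
t: 13.4
tcp_pos: [0.4928, -0.1892, 0.2578]
eef_rot: [-1.557, 0.257, -0.259]
wrist_force: [0.9, -0.3, -0.2]
width: 0.003
```

```bash
python3 - <<'E'
from st import *
s,M=st()
p,d=bot.read_camera('scene');a=cv2.resize(p[145:235,170:260][:,:,::-1],(400,400),interpolation=cv2.INTER_CUBIC)
cs=bot.camera_info('scene')
p2,d=bot.read_camera('top');b=cv2.resize(p2[130:220,235:325][:,:,::-1],(400,400),interpolation=cv2.INTER_CUBIC)
cv2.imwrite('pics/l9.png',np.hstack([a,b]))
cv2.imwrite('pics/full9.png',np.hstack([p,p2])[:,:,::-1][:, ::1] if 0 else cv2.resize(np.hstack([p,p2])[:,:,::-1],(800,300)))
E
```

```text
t 13.4 tcp [ 0.4928 -0.1892  0.2578] inlet [-0.0414 -0.1845] F inlet [ 0.95 -0.  ] -0.16 w 0.003
toolx [ 0.946 -0.323  0.001] toolz [ 0.323  0.946 -0.002] ang err to inlet x -0.0097
```

View pics/l9.png

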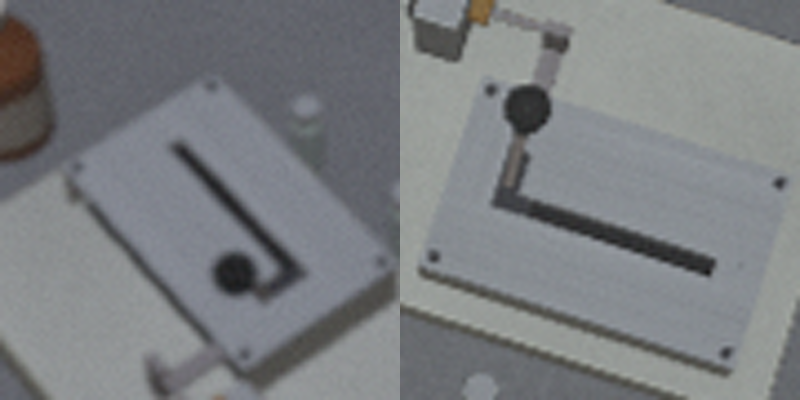

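View pics/full9.png

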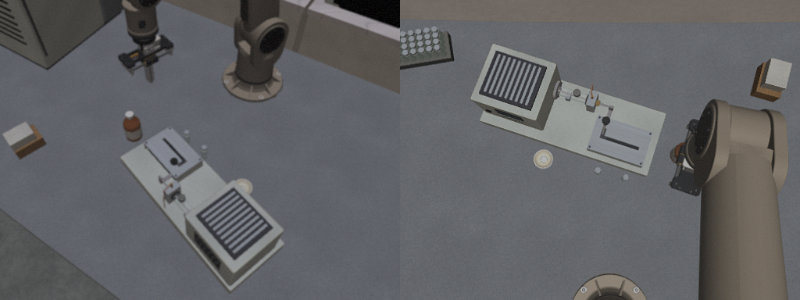

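The ball is at left panel (235,272) and right panel (527,109), leaning over the short leg. The vials, dish and bottle are in place. One last numeric check.

```bash
python3 - <<'E'
from st import *
cs=bot.camera_info('scene');ct=bot.camera_info('top')
for P in(plane(cs,235*.225+170-.4,272*.225+145-.4,.155),plane(ct,(527-400)*.225+235-.4,109*.225+130-.4,.155)): print(Rm.T@(P[:2]-T))
E
```

```text
[0.04489779 0.06097448]
[0.04761357 0.06354651]
```

```bash
python3 -c "
from cell import bot
print(bot.hand_in())"
```

```text
the job is handed in; nothing more can be done
None
```

The lever is parked at the end of the short leg, and the job is handed in at about 13.5 s of the 42 s allowed. I pushed with the closed fingertips only. I first pushed the ball along the long leg to the corner stop, where the force rose to about 16 N and it went no further. I then went round and pushed it sideways to the end stop, where it held at about 15 N, and backed clear.

**Last checks:**
- **Ball position:** at hand-in, the scene and top cameras put it at inlet (45, 61) mm and (48, 64) mm. The expected parked position is (47, 65) mm. The 1–4 mm difference in y is about the size of my calibration and pixel-reading error.
- **Surroundings:** in the final pictures the vials, dish and bottle stand where they were. The bottle is partly hidden by the arm in the top view, but the scene view shows it in place. The robot was touching nothing, and the highest wrist force I read was about 17 N.

**What disagreed:**
- **Finger length:** the fingers really end about 40 mm short of the reported TCP. Because of this, my first push passed over the ball without touching it. I measured the offset in the images, corrected for it and repeated the push.
- **Refused call:** one move call was refused because its rows had no "spin" value. I resent it.

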